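Preset a metering valve: seat it by feel, then open it exactly two turns

TASK

Preset the bench-mounted metering valve: wind its crank clockwise (seen from above) until you feel the needle just come onto its seat, firmly home but without forcing it, then wind it back anticlockwise exactly two full turns from that seat and let go of the crank. Leave the other parts on the bench where they lie.

Things in the scene. Friction and masses are not known exactly. Their poses are not given: they have to be found in the camera images.
- valve: stainless metering valve, fixed to the bench: dark foot plate 130 x 100 x 12 mm, 62 mm square block up to 80 mm height, flanged pipe stubs (flanges 54 mm across, 55 mm up) out to 70 mm along +x and -x, round bonnet 34-52 mm across up to 112 mm, crank above. Origin: centre of the foot plate's underside; z up. Its yaw tells nothing of where the needle seats
- crank_axis (a point): point on the crank's upright axis, 150 mm above the bench, level with knob. Clockwise from above closes, anticlockwise opens. The crank drags evenly with about 3 N at the grip and stays where left. It starts 0.25 to 0.8 turn open; the seat's direction differs each time and can only be felt. Six turns out there is still no stop
- knob (a point): middle of the crank's upright black grip: cylinder 22 mm across, 128 to 174 mm above the bench, 55 mm from the crank axis; it spins freely on its pin, so it can be held firmly while the gripper keeps its heading. Below it a flat dark arm 18 mm wide, top at 127 mm; the hub at the axis ends at 135 mm. x points outward from the axis along the arm, z up
- needle (a point): foot of the needle, hidden inside the valve on the crank axis; 50 mm above the bench when seated, rising only 0.5 mm per turn: too little to measure. From first touch of the seat the resistance at the grip rises springily, about 2.6 N per mm of grip travel, on top of the drag: 6 to 14 N in all is properly seated; beyond about 22 N the seat is damaged
- reducer: bystander: turned steel pipe reducer standing upright, 56 mm across, 50 mm tall; origin at its underside
- clamp_ring: bystander: flat aluminium ring, 68 mm across, 16 mm tall; origin at its underside
- stop_valve: bystander: small steel valve with a round black hand wheel 48 mm across, 84 mm long, 76 mm tall; it has no crank; origin at its underside
- wrench: bystander: steel wrench lying flat; origin at the underside of its middle
- grease_jar: bystander: white closed jar, 56 mm across, 65 mm tall; origin at its underside
- tee: bystander: steel tee fitting lying with one branch up, 90 mm long, 66 mm tall; origin at its underside

How it is judged:
On the way:
1. the needle is wound onto its seat (crank within 3 degrees of first touching it, or pressed beyond) for a quarter second (height (world z) of needle below 0.050004 m), for 0.25 s.
At the end, for the whole second after the job is handed in: the crank stands two full turns anticlockwise of the seat, within 20 degrees (height (world z) of needle between 0.0509721 and 0.0510278 m); the robot touches nothing.
It fails at once if the needle is forced into its seat (crank pressed more than 8.6 degrees, about 22 N at the grip, beyond first touch) (height (world z) of needle below 0.0499881 m).
It fails at once if another part on the bench is shifted by more than 20 mm (distance of any of reducer, clamp_ring, stop_valve, wrench, grease_jar, tee from where it was at the start of the episode above 0.02 m).
It also fails if it takes over 67 s, if anything falls off the work surface, if the arm or the gripper's body presses on something with over 40 N, if the wrist force passes 120 N, or if a joint passes its speed limit or range.

ROBOT

A 7-joint arm with a two-finger parallel gripper is mounted at the origin on the work surface. World frame = base frame: x ahead of the robot, y to its left, z up, the work surface at z = 0. Lengths are in m, angles in rad, forces in N, time in s.
With the tool pointing down it reaches from about 0.4 to 0.9 m from the base axis. Payload 5.6 kg.
Tool frame: the origin (TCP) lies midway between the tips of the shut fingers; the grasp point (between the pads) lies 19 mm behind it; z points along the fingers, y is the line along which they close (so a half turn about z gives the same grasp; the last joint's range is limited). The gripper opens to 92 mm and grips with 3 to 60 N. Pads are 20 mm wide; open, the fingers measure 128 mm over their backs; the gripper's body (75 mm by 189 mm) begins 69 mm behind the grasp point.
Start: joints at [-1.306, 0.468, -0.012, 1.603, 0.006, 1.071, -0.056], TCP at [0.197, 0.619, 0.215] pointing down, gripper open.
Joint ranges: [-2.53, 2.53], [-0.31, 2.02], [-1.57, 1.55], [0.28, 2.44], [-1.29, 4.43], [0.15, 1.84], [-2.92, 2.92]. Speed limits (rad/s): [2.57, 2.57, 3.14, 3.14, 3.14, 3.14, 3.14].

INTERFACE

Orientations are given as a 3x3 rotation matrix whose columns are the frame's x, y, z axes.
In Python, from station import env, effector, solver, viewer, workorder, search_frame, tip_of gives the robot as it stands. Calls block until the motion is done:
- env.reach(position, orientation): joint-space move of the TCP to a pose.
- env.movel(position, frame=None, rate=0.15): straight line of the TCP; frame=None keeps the orientation; rate is the mean speed in m/s.
- env.goto_joints(angles): joint-space move.
- effector.release() and effector.grasp(squeeze=None): open the fingers fully, or close them until they stop; squeeze is the grip in N (None keeps the last).
- env.pause(seconds).
- solver.inverse_kinematics(position, orientation): joint angles nearest the present ones, or None.
- env.sense(): the state.
- viewer.read_camera(name): name is "scene" or "side" or "wrist"; returns (picture, depth): 400x640x3 uint8, red, green, blue; 400x640 float32, m along the optical axis (not along the pixel's ray), 0 where there is no reading.
- viewer.camera_info(name): a dict with "intrinsics" (3x3 intrinsics, pixels), "eye" and "rotation" of the camera in the world; the wrist camera has in their place "T_tool_cam" (4x4, takes a point from camera to tool coordinates, whose origin is the TCP and whose axes are the flange's). Camera axes: x right, y up, looking along -z (the intrinsics and any distortion apply to the point x, -y, -z); pixel columns grow to the right and rows downward; lengths in m; the calibration is good to about 2 mm. A picture is of the moment at which its call begins: read the wrist's pose just before it. camera_info takes no time and is no camera call.
A pose or a line that the arm cannot do raises env.PlanningError and nothing moves.
- workorder.finish_job(): hands the job in; it is judged then, once.
Trained networks look in the newest picture that a camera, given by its name, has taken for a name from the list of things; names that differ only in an ending like _2 or _b are one class to them, and where a whole thing is asked for, a point or a joint stands for the part that bears it (a point fixed in the world has none). Each returns a list of dicts, best first, with "score" (0 to 1); they miss things now and then, are a little off and sometimes report something else, mostly with a low value. They report only what shows in the picture. A call takes as long as a camera call.
- search_frame(camera, name): "at" ([x, y, z] in m, in world coordinates, good to about 4 mm: the middle of the surface that is visible of it).
- tip_of(camera, name): "at" ([x, y, z] in m, in world coordinates, good to about 4 mm: a listed point, or the origin of a listed thing).
The state is a dict: "t": time; "joint_positions": joint angles; "joint_velocities": joint speeds; "tau": joint torques, N m; "ee_pos": TCP position; "tcp_rot": TCP orientation; "wrist_force": force on the tool from outside, world axes, zero at the start; "moment": the same for the moment, N m; "gripper_width": finger opening in m; "grasp_force": force on a finger pad.
Only numpy, scipy, OpenCV 4.12 (cv2) and the standard library are available. Lean on these libraries where they do the work, as an engineer would, in place of code of your own. Each camera call takes 0.05 s, during which the arm holds its last target. There are 200 camera calls.

## Working session

There is one attempt and no reset: what is moved stays moved. The work goes in short steps, each a Python script; the robot and the scene stay as the last script left them, time stands still between calls to the robot, and variables do not carry over. Pictures are saved under pics/ and viewed, at most 10 in all, crops included, and the job is handed in when it is done.

```bash
ls; mkdir -p pics; python3 - <<'E'
from station import env, effector, solver, viewer, workorder, search_frame, tip_of
import cv2, numpy as np
s=env.sense(); print(s['t'],s['ee_pos'],s['wrist_force'],s['gripper_width'])
ims=[]
for c in ("scene","side"):
    p,d=viewer.read_camera(c); ims.append(p)
    for n in ("crank_axis","knob","valve"):
        print(c,n,[(np.round(r['at'],4).tolist(),round(r['score'],2)) for r in tip_of(c,n)[:3]])
    for n in ("knob",'reducer','clamp_ring','stop_valve','wrench','grease_jar','tee'):
        print(c,n,'sf',[(np.round(r['at'],4).tolist(),round(r['score'],2)) for r in search_frame(c,n)[:2]])
    cv2.imwrite(f'pics/{c}0.png',p[:,:,::-1])
print(env.sense()['t'])
E
```

```text
pics
0.0 [0.19681826 0.61886861 0.21362   ] [-0.74621742 -0.00208802  0.14376486] 0.09213557827136223
scene crank_axis []
scene knob [([0.6135, -0.0672, 0.1573], 0.95), ([0.4686, -0.2039, -0.0013], 0.54)]
scene valve [([0.5655, -0.0429, -0.0012], 0.91)]
scene knob sf [([0.6069, -0.0553, 0.1354], 0.7)]
scene reducer sf []
scene clamp_ring sf [([0.3039, 0.3562, 0.013], 0.65), ([0.6463, 0.3849, 0.0399], 0.45)]
scene stop_valve sf [([0.6442, 0.3895, 0.0385], 0.95)]
scene wrench sf [([0.5054, -0.4163, 0.0088], 0.86)]
scene grease_jar sf [([0.5811, -0.1814, 0.0499], 0.71)]
scene tee sf [([0.4772, -0.1973, 0.035], 0.83)]
side crank_axis [([0.5741, -0.1968, 0.0011], 0.7)]
side knob [([0.6195, -0.0722, 0.1505], 0.76)]
side valve [([0.5636, -0.0409, 0.001], 0.95)]
side knob sf [([0.6068, -0.0708, 0.1307], 0.86)]
side reducer sf [([0.5483, 0.0904, 0.0234], 0.61)]
side clamp_ring sf [([0.3009, 0.3392, 0.0148], 0.73)]
side stop_valve sf [([0.6323, 0.3682, 0.0419], 0.82)]
side wrench sf [([0.4925, -0.426, 0.0077], 0.62)]
side grease_jar sf [([0.5689, -0.2139, 0.0471], 0.65), ([0.5545, -0.0666, 0.036], 0.41)]
side tee sf [([0.4696, -0.2165, 0.0347], 0.81), ([0.5668, -0.2137, 0.0443], 0.57)]
1.1
```

View pics/scene0.png

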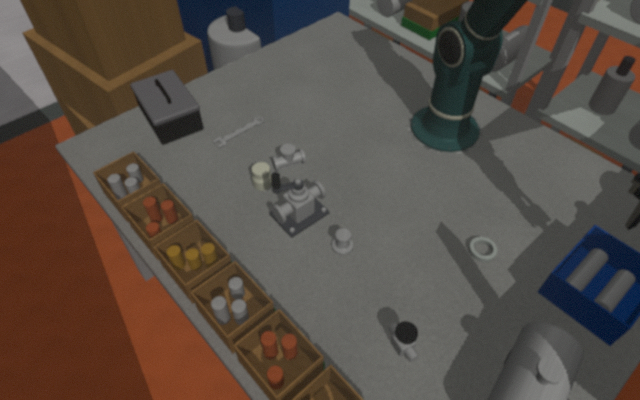

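View pics/side0.png

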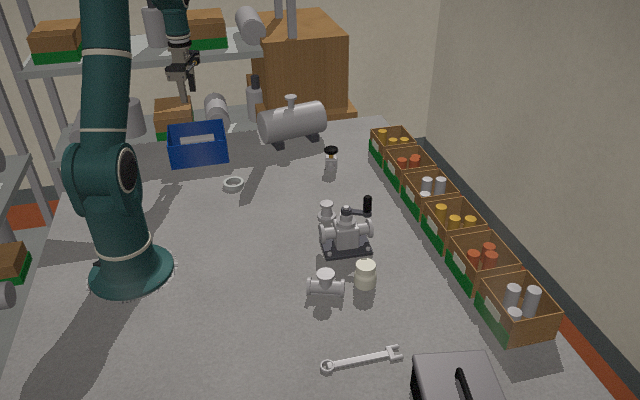

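```bash
python3 - <<'E'
from station import env, effector, solver, viewer, workorder, search_frame, tip_of
import cv2, numpy as np
np.set_printoptions(precision=3,suppress=True)
print(env.sense()['tcp_rot']); print(viewer.camera_info('wrist'))
C=np.array([.5645,-.042])
def R(y): c,s=np.cos(y),np.sin(y); return np.array([[c,s,0],[s,-c,0],[0,0,-1.]])
lo=np.array([-2.53,-.31,-1.57,.28,-1.29,.15,-2.92]);hi=np.array([2.53,2.02,1.55,2.44,4.43,1.84,2.92])
for y in np.arange(-180,180,30):
    Q=[solver.inverse_kinematics([C[0]+.055*np.cos(a),C[1]+.055*np.sin(a),.141],R(np.radians(y))) for a in np.arange(0,6.3,.8)]
    if any(q is None for q in Q): print(y,'none');continue
    Q=np.array(Q); print(y,np.minimum(Q-lo,hi-Q).min(0),np.ptp(Q,axis=0).max(), Q[0])
E
```

```text
[[-0.953  0.303  0.   ]
 [ 0.303  0.953 -0.   ]
 [-0.     0.    -1.   ]]
{'intrinsics': array([[320.559,   0.   , 328.175],
       [  0.   , 320.559, 198.519],
       [  0.   ,   0.   ,   1.   ]]), 'T_tool_cam': array([[-0.   ,  0.955,  0.296,  0.084],
       [ 1.   ,  0.   ,  0.001, -0.   ],
       [ 0.001,  0.296, -0.955, -0.17 ],
       [ 0.   ,  0.   ,  0.   ,  1.   ]])}
-180 [2.117 0.663 0.972 0.409 0.962 0.664 0.946] 0.3049387644820696 [-0.313  0.522  0.44   1.763 -0.271  0.917  1.813]
-150 [2.185 0.654 1.104 0.413 1.053 0.66  0.505] 0.2702207086908659 [-0.218  0.507  0.31   1.756 -0.189  0.908  2.267]
-120 [2.299 0.645 1.191 0.42  1.111 0.656 0.034] 0.2851923267598959 [-0.115  0.499  0.171  1.749 -0.104  0.903  2.719]
-90 [1.53  1.044 0.198 0.384 0.319 0.584 0.507] 0.26404164255674556 [-0.812  0.938  1.34   1.792 -0.971  1.256 -2.336]
-60 [1.53  1.044 0.198 0.384 0.319 0.584 1.031] 0.2640416425567458 [-0.812  0.938  1.34   1.792 -0.971  1.256 -1.812]
-30 [1.53  0.91  0.198 0.384 0.319 0.584 1.541] 0.3373865328865212 [-0.812  0.938  1.34   1.792 -0.971  1.256 -1.288]
0 [1.752 0.786 0.462 0.39  0.635 0.734 1.698] 0.34588303057859604 [-0.556  0.607  0.797  1.779 -0.515  0.977 -1.121]
30 [1.873 0.73  0.636 0.395 0.74  0.7   2.148] 0.327187328175571 [-0.516  0.586  0.734  1.776 -0.469  0.962 -0.636]
60 [1.923 0.713 0.712 0.398 0.793 0.69  2.638] 0.3133601877317074 [-0.482  0.572  0.683  1.774 -0.433  0.951 -0.143]
90 [1.972 0.696 0.784 0.401 0.842 0.681 2.409] 0.3029461961716564 [-0.444  0.557  0.627  1.772 -0.394  0.941  0.347]
120 [2.018 0.684 0.808 0.403 0.856 0.675 1.898] 0.3262400478509597 [-0.403  0.544  0.567  1.769 -0.354  0.932  0.837]
150 [2.064 0.673 0.885 0.406 0.907 0.669 1.42 ] 0.3181600707456944 [-0.359  0.532  0.505  1.766 -0.313  0.924  1.325]
```

```bash
cat > h.py <<'E'
from station import env, effector, solver, viewer, workorder, search_frame, tip_of
import cv2, numpy as np
np.set_printoptions(precision=4,suppress=True)
def R(y): c,s=np.cos(y),np.sin(y); return np.array([[c,s,0],[s,-c,0],[0,0,-1.]])
RT=R(np.radians(150))
E
python3 - <<'E'
from h import *
import pickle
V=[]
for i,p in enumerate([[.58,-.12,.30],[.58,.03,.30]]):
    if i==0: env.reach(p,RT)
    else: env.movel(p,RT,rate=.15)
    env.pause(.2)
    s=env.sense(); im,d=viewer.read_camera('wrist')
    cv2.imwrite(f'pics/w{i}.png',im[:,:,::-1]); V.append((s['ee_pos'],s['tcp_rot'],im,d))
    for n in ("crank_axis","knob","valve"):
        print(n,[(np.round(r['at'],4).tolist(),round(r['score'],2)) for r in tip_of('wrist',n)[:2]])
    print(s['t'],s['ee_pos'])
pickle.dump(V,open('v.pkl','wb'))
cv2.imwrite('pics/w.png',np.hstack([v[2][:,120:520,::-1] for v in V]))
E
```

```text
crank_axis [([0.5675, -0.0467, 0.1529], 0.59)]
knob [([0.6188, -0.0703, 0.1515], 0.79)]
valve [([0.5714, -0.0429, -0.0003], 0.95)]
4.2417 [ 0.5801 -0.1195  0.2999]
crank_axis []
knob [([0.6185, -0.0714, 0.151], 0.79), ([0.5513, 0.1036, -0.004], 0.31)]
valve [([0.5748, -0.0426, 0.0007], 0.55)]
5.7917 [0.58   0.029  0.3001]
```

View pics/w.png

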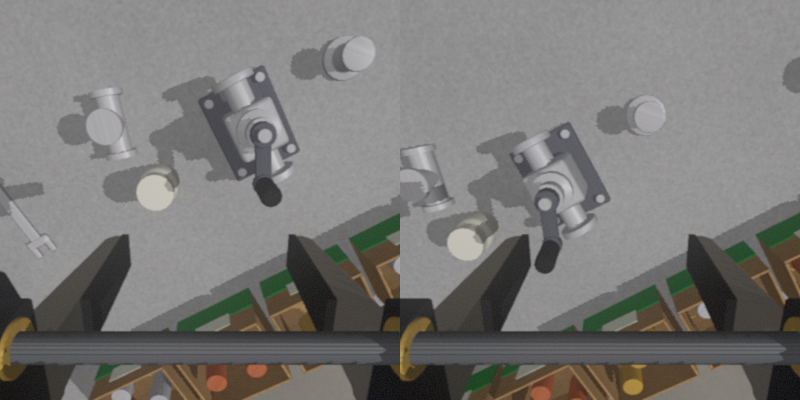

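```bash
python3 - <<'E'
from h import *
import pickle
I=viewer.camera_info('wrist');K=I['intrinsics'];T=I['T_tool_cam']
V=pickle.load(open('v.pkl','rb'))
rays=[]
for (p,Rm,im,d),hub,kn in zip(V,[(384,135),(265,204)],[(388,193),(266,258)]):
    u,v=np.meshgrid(np.arange(640),np.arange(400))
    P=np.stack([(u-K[0,2])/K[0,0]*d,-(v-K[1,2])/K[1,1]*d,-d],-1)@T[:3,:3].T+T[:3,3]
    W=P@Rm.T+p; z=W[...,2]
    near=np.hypot(W[...,0]-.59,W[...,1]+.055)<.09
    for a,b in((.165,.19),(.1305,.145),(.122,.1295)):
        m=near&(d>0)&(z>a)&(z<b)
        if a==.1305: m&=np.hypot(W[...,0]-.567,W[...,1]+.044)<.025
        w=W[m]; print(a,m.sum(),np.median(w,axis=0),(w.min(0)+w.max(0))/2, np.ptp(w,axis=0), u[m].mean(),v[m].mean())
    f=lambda q:(Rm@(T[:3,:3]@np.array([(q[0]-K[0,2])/K[0,0],-(q[1]-K[1,2])/K[1,1],-1])))
    rays.append((Rm@T[:3,3]+p,f(hub),f(kn)))
for k in(1,2):
    A=np.c_[rays[0][k],-rays[1][k]]; t=np.linalg.lstsq(A,rays[1][0]-rays[0][0],rcond=None)[0]
    print('tri',rays[0][0]+t[0]*rays[0][k],rays[1][0]+t[1]*rays[1][k])
E
```

```text
0.165 391 [ 0.6148 -0.0701  0.1735] [ 0.6165 -0.07    0.1705] [0.0215 0.0215 0.0105] 390.6777493606138 195.52173913043478
0.1305 166 [ 0.5675 -0.0453  0.1353] [ 0.5675 -0.0454  0.1339] [0.0232 0.0173 0.0069] 384.56626506024094 135.20481927710844
0.122 825 [ 0.5873 -0.0559  0.1257] [ 0.5858 -0.0565  0.1258] [0.0632 0.05   0.0074] 382.6109090909091 153.5430303030303
0.165 346 [ 0.6149 -0.0674  0.1734] [ 0.6166 -0.0697  0.1704] [0.0215 0.0216 0.0107] 264.7225433526012 263.0057803468208
0.1305 147 [ 0.5671 -0.0441  0.1351] [ 0.566  -0.0448  0.1341] [0.0193 0.0225 0.0071] 265.04761904761904 202.87755102040816
0.122 715 [ 0.588  -0.055   0.1258] [ 0.5906 -0.0545  0.1258] [0.073  0.0476 0.0075] 269.379020979021 218.13566433566433
tri [ 0.5673 -0.0455  0.1328] [ 0.5686 -0.0455  0.133 ]
tri [ 0.6173 -0.0708  0.1563] [ 0.6167 -0.0708  0.1561]
```

```bash
cat >> h.py <<'E'
C=np.array([.5673,-.0450]); Z=.141
def pose(a,r=.055): return [C[0]+r*np.cos(a),C[1]+r*np.sin(a),Z]
def read(b):
    s=env.sense(); e=s['ee_pos'][:2]-C; a=np.arctan2(e[1],e[0]); F=s['wrist_force']-b
    return dict(t=s['t'],a=np.degrees(a),r=np.hypot(*e)*1e3,ft=F@[-np.sin(a),np.cos(a),0],fr=F@[np.cos(a),np.sin(a),0],fz=F[2],w=s['gripper_width'],g=s['grasp_force'])
def show(m): print(' '.join(f'{k}={v:.4g}' for k,v in m.items()))
E
python3 - <<'E'
from h import *
a0=np.arctan2(-.025,.0494); r0=.0554
p=pose(a0,r0)
env.reach([p[0],p[1],.24],RT); env.movel(p,RT,rate=.08); env.pause(.2)
b=env.sense()['wrist_force']; np.save('b.npy',b); print(b); show(read(b))
effector.grasp(25); env.pause(.2); show(read(b))
a=np.radians(read(b)['a'])
for i in range(8):
    a-=np.radians(5); env.movel(pose(a),RT,rate=.05); m=read(b); show(m)
    if abs(m['ft'])>12 or abs(m['fr'])>25: print('stop');break
np.save('a.npy',a)
E
```

```text
[0.3412 0.7147 0.4492]
t=8.133 a=-26.74 r=55.6 ft=0 fr=0 fz=0 w=0.09182 g=0
t=9.4 a=-26.8 r=55.4 ft=-1.254 fr=0.01641 fz=-0.6369 w=0.02119 g=25
t=9.65 a=-31.83 r=55.34 ft=0.8366 fr=2.333 fz=-2.475 w=0.0216 g=25
t=9.9 a=-37.36 r=55.29 ft=0.8354 fr=1.023 fz=-2.397 w=0.02107 g=25
t=10.15 a=-42.54 r=55.27 ft=0.3581 fr=2.243 fz=-1.551 w=0.02133 g=25
t=10.4 a=-47.51 r=55.24 ft=0.2389 fr=2.852 fz=-1.426 w=0.02155 g=25
t=10.65 a=-52.44 r=55.21 ft=-0.311 fr=2.502 fz=-2.445 w=0.02094 g=25
t=10.9 a=-57.36 r=55.16 ft=-0.3951 fr=2.955 fz=-1.799 w=0.02121 g=25
t=11.15 a=-62.31 r=55.15 ft=-0.05694 fr=3.44 fz=-1.842 w=0.0216 g=25
t=11.4 a=-67.29 r=55.11 ft=0.2916 fr=2.606 fz=-2.143 w=0.02107 g=25
```

```bash
python3 - <<'E'
from h import *
b=np.load('b.npy'); a=float(np.load('a.npy')); L=[]
def step(deg,rate=.05):
    global a
    a-=np.radians(deg); env.movel(pose(a),RT,rate=rate); m=read(b); m['c']=np.degrees(a); L.append(m); return m
for i in range(6): m=step(5)
while m['ft']<5 and abs(m['fr'])<20 and m['t']<38: m=step(3.5)
np.save('a.npy',a)
for m in L[::6]+L[-4:]: show(m)
E
```

```text
t=11.65 a=-72.24 r=55.08 ft=-0.6173 fr=2.791 fz=-0.9401 w=0.02094 g=25 c=-71.8
t=13.15 a=-100.6 r=54.93 ft=1.04 fr=2.069 fz=-0.8172 w=0.02124 g=25 c=-100.3
t=14.65 a=-121.7 r=54.88 ft=1.115 fr=0.5938 fz=-0.5089 w=0.02119 g=25 c=-121.3
t=14.4 a=-118.2 r=54.83 ft=1.848 fr=0.07925 fz=-2.089 w=0.02149 g=25 c=-117.8
t=14.65 a=-121.7 r=54.88 ft=1.115 fr=0.5938 fz=-0.5089 w=0.02119 g=25 c=-121.3
t=14.9 a=-125.2 r=54.8 ft=1.039 fr=-0.4713 fz=-1.648 w=0.02127 g=25 c=-124.8
t=15.15 a=-126.5 r=54.82 ft=6.9 fr=-1.687 fz=-8.607 w=0.02135 g=25 c=-128.3
```

```bash
python3 - <<'E'
from h import *
b=np.load('b.npy'); a=float(np.load('a.npy'))
env.pause(.15); show(read(b)); s=env.sense(); print(s['ee_pos'],s['moment'],s['tau'])
for i in range(2):
    a-=np.radians(.8); env.movel(pose(a),RT,rate=.03); m=read(b); m['c']=np.degrees(a); show(m)
    if m['ft']>9: break
np.save('a.npy',a)
viewer.read_camera('scene');im,d=viewer.read_camera('side'); cv2.imwrite('pics/s2.png',cv2.resize(im[120:320,220:520,::-1],None,fx=2.5,fy=2.5))
E
```

```text
t=15.3 a=-126.4 r=54.84 ft=8.16 fr=-1.582 fz=-7.85 w=0.02139 g=25
[ 0.5347 -0.0891  0.1411] [-0.6048 -1.7162 -0.0074] [ -0.7036 -40.7517   7.7604 -17.1356   0.3256   2.5148  -0.0012]
t=15.55 a=-126.5 r=54.79 ft=10.22 fr=-1.914 fz=-10.07 w=0.02135 g=25 c=-129.1
```

View pics/s2.png

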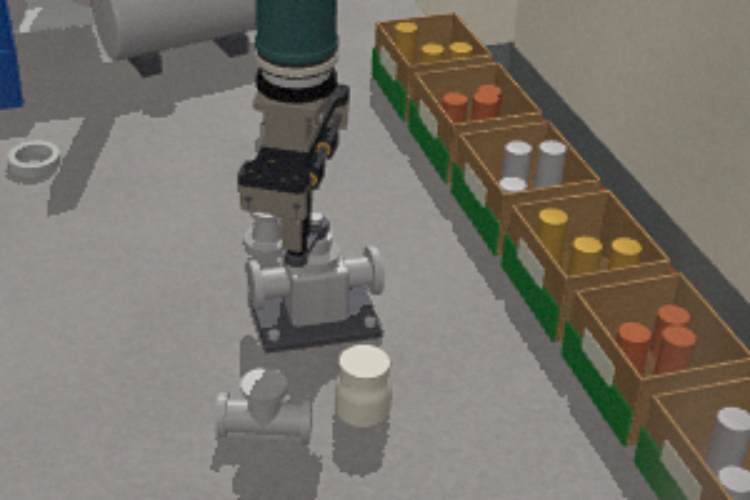

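```bash
python3 - <<'E'
from h import *
b=np.load('b.npy'); a=float(np.load('a.npy'))
show(read(b))
for d in (-.6,-.6,0,0,1,1,1,1,1,1,1,1):
    a+=np.radians(d)
    if d: env.movel(pose(a),RT,rate=.03)
    else: env.pause(.15)
    m=read(b); m['c']=np.degrees(a); show(m)
np.save('a.npy',a)
E
```

```text
t=15.65 a=-126.5 r=54.81 ft=10.17 fr=-2.453 fz=-9.663 w=0.02109 g=25
t=15.9 a=-126.6 r=54.82 ft=10.75 fr=-1.817 fz=-11.45 w=0.02132 g=25 c=-129.7
t=16.15 a=-126.6 r=54.82 ft=12.8 fr=-2.067 fz=-11.42 w=0.0214 g=25 c=-130.3
t=16.3 a=-126.6 r=54.82 ft=11.87 fr=-1.217 fz=-13.71 w=0.02151 g=25 c=-130.3
t=16.45 a=-126.6 r=54.79 ft=13.01 fr=-2.207 fz=-12.44 w=0.02151 g=25 c=-130.3
t=16.7 a=-126.5 r=54.83 ft=10.21 fr=-1.525 fz=-9.429 w=0.02133 g=25 c=-129.3
t=16.95 a=-126.4 r=54.82 ft=7.124 fr=-1.274 fz=-6.731 w=0.02107 g=25 c=-128.3
t=17.2 a=-126.4 r=54.82 ft=5.803 fr=-1.186 fz=-6.029 w=0.02127 g=25 c=-127.3
t=17.45 a=-126.3 r=54.84 ft=2.518 fr=-0.9814 fz=-3.114 w=0.02117 g=25 c=-126.3
t=17.7 a=-126.2 r=54.84 ft=-0.04696 fr=-1.054 fz=0.501 w=0.0216 g=25 c=-125.3
t=17.95 a=-125.1 r=54.87 ft=-2.859 fr=-1.58 fz=2.248 w=0.02121 g=25 c=-124.3
t=18.2 a=-123.5 r=54.88 ft=-3.27 fr=-1.816 fz=1.479 w=0.02123 g=25 c=-123.3
t=18.45 a=-122.3 r=54.87 ft=-2.39 fr=-2.076 fz=1.219 w=0.02138 g=25 c=-122.3
```

```bash
python3 - <<'E'
from h import *
s=env.sense(); q=s['joint_positions']; print(q, s['t'])
lo=np.array([-2.53,-.31,-1.57,.28,-1.29,.15,-2.92]);hi=np.array([2.53,2.02,1.55,2.44,4.43,1.84,2.92]); print(q-lo,hi-q)
for a in (-122,-127,-131): print(solver.inverse_kinematics(pose(np.radians(a)),RT))
im,d=viewer.read_camera('wrist'); im2,_=viewer.read_camera('scene')
cv2.imwrite('pics/c3.png',np.hstack([cv2.resize(im[:,120:520,::-1],(400,400)),cv2.resize(im2[60:260,180:380,::-1],(400,400))]))
E
```

```text
[-0.4914  0.4635  0.7647  1.9622 -0.4145  0.877   1.5393] 18.45
[2.0386 0.7735 2.3347 1.6822 0.8755 0.727  4.4593] [3.0214 1.5565 0.7853 0.4778 4.8445 0.963  1.3807]
[-0.491   0.4638  0.7647  1.9617 -0.4145  0.8773  1.5396]
[-0.4995  0.4565  0.767   1.9721 -0.4108  0.8727  1.5339]
[-0.5068  0.4509  0.7687  1.98   -0.4079  0.8692  1.5288]
```

View pics/c3.png

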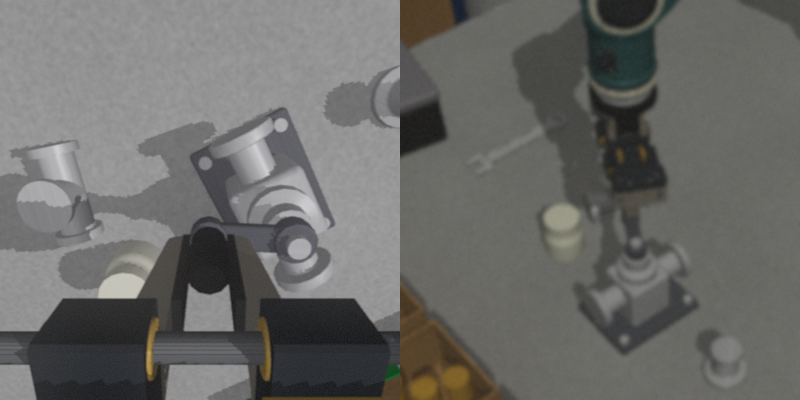

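```bash
python3 - <<'E'
import re
s=open('h.py').read().replace('Z=.141','Z=.152').replace('RT=R(np.radians(150))','RT=R(np.radians(60))')
open('h.py','w').write(s)
E
python3 - <<'E'
from h import *
import h
b=np.load('b.npy'); a=float(np.load('a.npy')); R1=R(np.radians(150)); h.Z=.141
for i in range(3): a+=np.radians(14); env.movel(pose(a),R1,rate=.06)
env.pause(.1); m=read(b); show(m); e=env.sense()['ee_pos']
effector.release(); env.movel([e[0],e[1],.215],R1,rate=.15)
env.reach([e[0],e[1],.2155],RT); h.Z=.152
env.movel([e[0],e[1],.152],RT,rate=.1); env.pause(.15)
b=env.sense()['wrist_force']; np.save('b.npy',b); show(read(b))
effector.grasp(30); show(read(b)); a=np.radians(read(b)['a'])
while a>np.radians(-112): a-=np.radians(6); env.movel(pose(a),RT,rate=.06)
m=read(b); show(m)
while m['ft']<6 and m['a']>-135: 
    a-=np.radians(2); env.movel(pose(a),RT,rate=.04); m=read(b);m['c']=np.degrees(a); show(m)
np.save('a.npy',a)
E
```

```text
t=19.77 a=-79.47 r=55.18 ft=1.735 fr=-0.9181 fz=-2.965 w=0.02123 g=25
t=23.69 a=-79.02 r=55.39 ft=0 fr=0 fz=0 w=0.09155 g=0
t=24.77 a=-79.64 r=55.04 ft=-0.264 fr=-1.383 fz=0.1615 w=0.02128 g=30
t=26.27 a=-116.3 r=54.99 ft=0.2956 fr=-1.191 fz=-0.5186 w=0.02096 g=30
t=26.52 a=-117.6 r=55 ft=1.73 fr=-2.411 fz=-0.821 w=0.0211 g=30 c=-117.6
t=26.77 a=-119.6 r=54.98 ft=2.108 fr=-0.9962 fz=-1.759 w=0.0209 g=30 c=-119.6
t=27.02 a=-121.8 r=55.02 ft=2.429 fr=-1.913 fz=-1.537 w=0.021 g=30 c=-121.6
t=27.27 a=-123.8 r=54.97 ft=1.807 fr=-1.292 fz=-1.58 w=0.02064 g=30 c=-123.6
t=27.52 a=-125.8 r=54.96 ft=2.575 fr=-1.556 fz=-1.625 w=0.02113 g=30 c=-125.6
t=27.77 a=-126.7 r=54.98 ft=4.613 fr=-3.251 fz=-5.123 w=0.02103 g=30 c=-127.6
t=28.02 a=-126.9 r=54.97 ft=9.928 fr=-2.413 fz=-10.24 w=0.021 g=30 c=-129.6
```

```bash
python3 - <<'E'
from h import *
b=np.load('b.npy'); a=float(np.load('a.npy'))
s=env.sense(); show(read(b)); print(s['tau'],s['joint_positions'])
a=np.radians(-125.5); env.movel(pose(a),RT,rate=.06); s=env.sense(); show(read(b)); print(s['tau'],s['joint_positions'])
effector.release(); show(read(b))
for d in (-128,-132,-136): env.movel(pose(np.radians(d)),RT,rate=.06); s=env.sense(); show(read(b)); print(s['tau'],s['joint_positions'])
im,_=viewer.read_camera('wrist'); cv2.imwrite('pics/c4.png',im[:,:,::-1])
print([(np.round(r['at'],4).tolist(),round(r['score'],2)) for r in tip_of('wrist','knob')[:2]])
E
```

```text
t=28.02 a=-126.9 r=54.97 ft=9.928 fr=-2.413 fz=-10.24 w=0.021 g=30
[ -1.8039 -39.6306  12.9821 -15.5683   0.7264   3.4904  -0.0022] [-0.7441  0.5976  1.1428  1.9794 -0.6556  0.9902  0.1937]
t=28.27 a=-125.7 r=55 ft=2.117 fr=-2.144 fz=-1.262 w=0.02124 g=30
[  0.4278 -36.9811  13.4482 -17.4226   0.3972   0.5614   0.0044] [-0.7347  0.6018  1.1381  1.9723 -0.6572  1.      0.1969]
t=29.38 a=-125.5 r=55.02 ft=0.1735 fr=-0.8938 fz=0.6052 w=0.09209 g=0
t=29.63 a=-128.2 r=54.98 ft=-0.1852 fr=-1.291 fz=0.3727 w=0.09189 g=0
[ -0.0098 -36.9379  13.1555 -18.4358  -0.0421   0.0381  -0.0038] [-0.7409  0.5986  1.1408  1.9776 -0.6558  0.9974  0.1951]
t=29.88 a=-132.4 r=54.91 ft=1.186 fr=-0.945 fz=0.7117 w=0.09183 g=0
[ -0.0399 -36.5587  13.0378 -18.3797  -0.0393   0.0435  -0.007 ] [-0.7507  0.5938  1.1448  1.9856 -0.6537  0.994   0.1916]
t=30.13 a=-136.3 r=54.91 ft=0.03492 fr=-1.117 fz=1.033 w=0.0915 g=0
[ -0.0609 -36.1951  12.9254 -18.3753  -0.0414   0.0438  -0.008 ] [-0.7605  0.5895  1.1488  1.9929 -0.6516  0.9907  0.1877]
[([0.5376, -0.0887, 0.1499], 0.85)]
```

```bash
python3 - <<'E'
from h import *
env.movel(pose(np.radians(-125.7)),RT,rate=.06); env.pause(.1)
b=env.sense()['wrist_force']; np.save('b.npy',b)
effector.grasp(40); show(read(b))
for c in (-126.5,-128,-129.5,-130.5,-131.5,-132.3):
    env.movel(pose(np.radians(c)),RT,rate=.03); m=read(b); m['c']=c; show(m)
    if m['ft']>17 or abs(m['fz'])>25: break
env.pause(.2); show(read(b))
np.save('a.npy',np.radians(c))
E
```

```text
t=31.73 a=-125.6 r=54.98 ft=-0.6537 fr=-0.6351 fz=-0.949 w=0.02084 g=40
t=31.98 a=-125.9 r=54.97 ft=2.536 fr=-1.439 fz=-3.009 w=0.02069 g=40 c=-126.5
t=32.23 a=-126.7 r=54.99 ft=4.661 fr=0.345 fz=-6.322 w=0.02067 g=40 c=-128
t=32.48 a=-126.8 r=54.98 ft=9.832 fr=-1.21 fz=-10.84 w=0.02059 g=40 c=-129.5
t=32.73 a=-127 r=54.96 ft=13.1 fr=-0.7326 fz=-12.97 w=0.02101 g=40 c=-130.5
t=32.98 a=-127 r=54.97 ft=13.89 fr=-1.736 fz=-15.04 w=0.02079 g=39.99 c=-131.5
t=33.23 a=-127.1 r=54.93 ft=17.41 fr=-1.83 fz=-18.02 w=0.02039 g=39.99 c=-132.3
t=33.42 a=-127.1 r=54.94 ft=17.03 fr=-2.526 fz=-17.84 w=0.02071 g=39.99
```

View pics/c4.png

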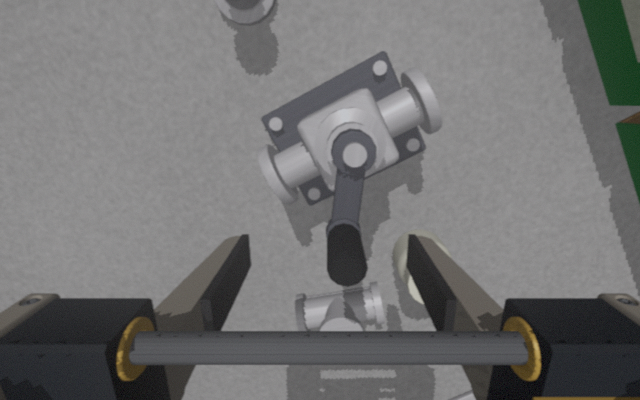

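```bash
python3 - <<'E'
from h import *
b=np.load('b.npy'); lo=np.array([-2.53,-.31,-1.57,.28,-1.29,.15,-2.92]);hi=np.array([2.53,2.02,1.55,2.44,4.43,1.84,2.92])
env.movel(pose(np.radians(-128)),RT,rate=.04)
c=-126.; tot=read(b)['a']; i=0; C_end=594.
while c<C_end:
    c=min(c+15,C_end)
    try: env.movel(pose(np.radians(c)),RT,rate=.08 if i else .05)
    except env.PlanningError as e: print('plan',e); break
    m=read(b); tot+=(m['a']-tot+180)%360-180; m['tot']=tot; m['c']=c
    q=env.sense()['joint_positions']; mg=np.minimum(q-lo,hi-q).min(); m['mg']=mg; i+=1
    if i%6==0 or c>=C_end: show(m)
    if abs(m['ft'])>20 or abs(m['fr'])>25 or mg<.06 or abs(tot-c)>6: print('stop'); show(m); break
np.save('a.npy',np.radians(c)); print(q)
E
```

```text
t=35.82 a=-34.79 r=55.07 ft=2.301 fr=0.0004284 fz=-0.8017 w=0.02058 g=40 tot=-34.79 c=-36 mg=0.4783
t=37.82 a=54.62 r=54.97 ft=1.955 fr=-0.0779 fz=2.57 w=0.02101 g=40 tot=54.62 c=54 mg=0.4562
t=39.82 a=145.1 r=54.9 ft=2.928 fr=1.432 fz=0.5545 w=0.02108 g=40 tot=145.1 c=144 mg=0.379
t=41.82 a=-125.6 r=54.97 ft=0.5382 fr=0.6571 fz=-1.295 w=0.02069 g=40 tot=234.4 c=234 mg=0.4151
t=43.82 a=-34.84 r=55.04 ft=1.089 fr=2.016 fz=-0.1992 w=0.021 g=40 tot=325.2 c=324 mg=0.4818
t=45.82 a=54.64 r=55 ft=2.399 fr=0.9424 fz=1.877 w=0.0208 g=40 tot=414.6 c=414 mg=0.46
t=47.82 a=145.1 r=54.91 ft=1.244 fr=1.455 fz=1.593 w=0.02088 g=40 tot=505.1 c=504 mg=0.383
t=49.82 a=-125.6 r=55 ft=-0.02877 fr=0.4191 fz=-0.2907 w=0.02022 g=40 tot=594.4 c=594 mg=0.4188
[-0.7321  0.5965  1.1312  1.973  -0.6505  0.9946  0.1904]
```

```bash
python3 - <<'E'
from h import *
e=env.sense()['ee_pos']; effector.release(); env.movel([e[0],e[1],.30],RT,rate=.12); env.pause(.2)
im,_=viewer.read_camera('wrist'); print([(np.round(r['at'],4).tolist(),round(r['score'],2)) for r in tip_of('wrist','knob')[:2]])
for r in tip_of('wrist','knob')[:1]: d=np.array(r['at'])[:2]-C; print(np.degrees(np.arctan2(d[1],d[0])),np.hypot(*d))
s=env.sense(); print(s['t'],s['wrist_force'],s['ee_pos'])
E
```

```text
[]
52.6667 [-0.2642 -0.6041  0.9218] [ 0.5352 -0.0898  0.2998]
```

```bash
python3 - <<'E'
from h import *
for c in ('scene','side'):
    viewer.read_camera(c)
    for r in tip_of(c,'knob')[:1]: d=np.array(r['at'])[:2]-C; print(c,r['at'],r['score'],np.degrees(np.arctan2(d[1],d[0])),np.hypot(*d))
E
```

```text
scene [0.5308, -0.086, 0.154] 0.73 -131.67687955486457 0.05489307788783571
side [0.5404, -0.0898, 0.1512] 0.83 -120.9825605286131 0.052255621707142694
```

Mean of the two views is about -126°, so the crank stayed where it was left.

```bash
python3 -c "
from station import workorder
print(workorder.finish_job())"
```

```text
the job is handed in; nothing more can be done
None
```

The job is handed in (no verdict came back): the crank was wound clockwise to its stop, backed off two full turns (720° measured) and released. The stop felt much stiffer than the stated 2.6 N/mm, and I pressed it to about 17 N, above the 6–14 N range but under 22 N. I took it as the seat because the crank later passed the same angle freely.

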